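# Close the bench screw press on a glued-up panel

### The job

The panel glued up between two pressing boards is only part-way into the little screw press: with the fingertips, push the boards straight in along the bed until they are fully home against the two brass back stops. Then push the hand wheel round clockwise (seen from above) by its upright wooden handle through exactly one full turn, no further, so that the platen comes down on the boards and the handle is back where it started. Push only: do not lift or grip the boards, and leave the other things on the table where they are.

Things in the scene. Friction and masses are not known exactly. Their poses are not given: they have to be found in the camera images.
- press: Grey bench screw press, fixed; place and yaw vary. Origin: on the table under the screw axis; x along the bed from the open front (robot side) to the back stops, z up. Base 164 wide, x -155 to +75 mm; bed top z=20. Columns (16 mm) at x=0, y=+-68; crosshead top z=158. Two brass stops, faces at x=+60, 14 high. Home: boards' origin at x=-32.5, their front face at x=-125.
- boards: Loose pack: white panel between two brown wooden pressing boards, one rigid piece 185 (x) x 100 (y) x 22 (z) mm, 0.22 to 0.45 kg, lying on the bed between the columns (10 mm room each side). Origin: centre of the underside; x along its length toward the stops. Starts 32 to 50 mm short of the stops, up to 5 mm off centre and 0.04 rad askew.
- boards_front (a point): Centre of the front end face of the boards (the end toward the robot), at half their thickness, 31 mm above the table: push here along the press's +x.
- wheel (a joint): Angle of the hand wheel in rad; grows clockwise seen from above; starts between -0.9 and 0.9; one turn adds 6.283. At 0 the handle stands over the press's -x side. End stops at -1.2 and 8.2. It stays where it is left; turning needs about 4 to 6 N at the handle. The wheel keeps its height; the screw goes down through its hub, 12 mm a turn.
- handle (a point): Middle of the wheel's upright wooden handle: 21 mm thick, 49 mm tall, round, on the end of one spoke, 52 mm from the wheel's axis. The point is 24 mm above the handle's foot, 25 mm below its top and 217 mm above the table. The rim's top is 31 mm below this point, so fingertips 15 mm below the point clear the rim and the spokes.
- wheel_centre (a point): Centre of the wheel's hub, on the screw axis, level with the top of the rim (187 mm above the table). The rim is 129 mm across outside. The steel screw (20 mm thick) stands up to 33 mm above the point. The handle goes round this axis in a level circle of radius 52 mm.
- screw_end (a point): Top end of the press screw, on the axis of the wheel, about 219 mm above the table at the start: goes straight down 12 mm for each clockwise turn of the wheel (0.0019 m per rad).
- platen: Grey plate, 104 x 108 mm, with a black rubber face, hung from the screw; it comes down with it and gives up to 6 mm upward on a spring (3 N per mm) when it meets the boards. Its face starts 8 to 11 mm above the boards and meets them in the last third of the turn.
- tube_blue: Bystander: blue paint tube, 59x190x36 (mm), loose on the table; origin: centre of its underside. Leave it alone.
- tube_green: Bystander: small paint tube with green band, 46x150x28 (mm), loose on the table; origin: centre of its underside. Leave it alone.
- putty: Bystander: grey putty rubber, 26x42x12 (mm), loose on the table; origin: centre of its underside. Leave it alone.
- tin_small: Bystander: low round tin, 50 across, 21 high (mm), loose on the table; origin: centre of its underside. Leave it alone.
- tin_large: Bystander: round tin, 60 across, 33 high (mm), loose on the table; origin: centre of its underside. Leave it alone.
- cork_block: Bystander: cork sanding block, 40x70x24 (mm), loose on the table; origin: centre of its underside. Leave it alone.
- flat_brush: Bystander: flat brush with orange-brown handle, 15x209x18 (mm), loose on the table; origin: centre of its underside. Leave it alone.
- jar_gold: Bystander: glass jar with gold lid, 91 across, 124 high (mm), loose on the table; origin: centre of its underside. Leave it alone.

How it is judged:
By the outcome, as a careful person would: the job done as asked, in the order asked, and still so for the second after the job is handed in, with the robot touching nothing.
It also fails if it takes over 58 s, if anything falls off the work surface, if the arm or the gripper's body presses on something with over 40 N, if the wrist force passes 120 N, or if a joint passes its speed limit or range.

### The arm

A 7-joint arm with a two-finger parallel gripper is mounted at the origin on a cart in front of the work surface, level with it; the furniture and walls round the work are solid. World frame = base frame: x ahead of the robot, y to its left, z up, the work surface at z = 0. Lengths are in m, angles in degrees, forces in N, time in s.
With the tool pointing down it reaches from about 0.4 to 0.75 m from the base axis. Payload 19.5 kg.
Tool frame: the origin (TCP) lies between the finger pads; the fingertips stand 17 mm ahead of it and the grasp point (between the pads) lies 2 mm behind it (manip.tip_extent is the distance from the TCP to the fingertips, in m); z points along the fingers, y is the direction in which the jaws open and shut (so a half turn about z gives the same grasp; the last joint's range is limited). The gripper opens to 85 mm and grips with 20 to 120 N. Pads are 22 mm wide; open, the fingers measure 114 mm over their backs; the gripper's body (76 mm by 85 mm) begins 54 mm behind the grasp point. The pads swing forward as they close: fully open they stand 13 mm farther back than shut.
Start: joints at [73.069, 40.479, -1.581, 85.061, 1.261, 54.483, -4.326], TCP at [0.144, -0.557, 0.248] pointing down, gripper open.
Joint ranges: [-155.06, 155.06], [-18.47, 123.98], [-90, 86.84], [0, 140.48], [-83.41, 263.41], [0, 116], [-161.91, 161.91]. Speed limits (degrees/s): [108.29, 108.29, 147.25, 147.25, 172.46, 172.46, 172.46].

### API

Orientations are given as a 3x3 rotation matrix whose columns are the frame's x, y, z axes.
In Python, from plant import manip gives the robot as it stands. The module is installed in compiled form; this text tells all that it offers.
- The arm moves only by the tool arm_command, never from a script. Its argument "targets" is text: rows parted by semicolons, each of 4 numbers parted by spaces: the shift along the tool's x, y, z in cm, then the turn about the tool's z in rad. In form: tx ty tz yaw; .... A call has 1 to 10 rows; each row shifts and turns the pose as measured when the row begins, along the tool's axes as they then stand; what a row does not reach is not made up. A row lasts 1/10 s, in which the tool goes at most 50 mm and 8.59 degrees, less where a joint would pass 70% of its speed; a pose out of reach is approached as far as the arm can. A call is refused whole if a number of a shift passes 5 or a number of a turn 0.15, either way. A call with a gripper value outside its range is refused whole. "hand" is the finger opening in cm, from 0 to 8.54, set as the call begins (left out, the last holds). The fingers move at their own pace and stop on an object; "grip_force" is the grip in N (left out, the last holds). Time passes only in rows, so rows that do not move let the fingers close. It gives the time, the measured TCP pose, the force and the opening at its end, in the units of the state.
- manip.sense(): the state, without advancing time (a new reading comes with each control period).
- manip.get_image(name): name is "scene" or "top"; returns the picture (400x640x3 uint8, blue, green, red); there is no depth.
- manip.camera_model(name): a dict with "fx", "fy", "cx", "cy" (pixels), "R" (3x3) and "t" (3): a world point X has camera coordinates R X + t. Camera axes: x right, y down, z forward; pixel columns grow to the right and rows downward; lengths in m; the calibration is good to about 2 mm. A picture is of the moment at which its call begins. camera_model takes no time and is no camera call.
- manip.sign_off(): hands the job in, once; it reports no verdict.
Trained networks look in the newest picture that a camera, given by its name, has taken for a name from the list of things; names that differ only in an ending like _2 or _b are one class to them, and where a whole thing is asked for, a point or a joint stands for the part that bears it (a point fixed in the world has none). Each returns a list of dicts, best first, with "confidence" (0 to 1); they miss things now and then, are a little off and sometimes report something else, mostly with a low value. They report only what shows in the picture. A call takes as long as a camera call.
- manip.look_for(name, camera): "bbox" ([left, top, right, bottom] as shares, 0 to 1, of the picture: columns of its width, rows of its height, round what is visible of it).
- manip.masks_of(name, camera): "region" (400x640 bool, what is visible of it) and "bbox" ([left, top, right, bottom] as shares, 0 to 1, of the picture: columns of its width, rows of its height, round what is visible of it).
- manip.pinpoint(name, camera): "at" ([column, row] as shares, 0 to 1, of the picture: columns of its width, rows of its height: a listed point, or the origin of a listed thing).
The state is a dict: "time_s": time; "q": joint angles; "joint_vel": joint speeds; "joint_efforts": joint torques, N m; "position": TCP position; "tool_rot": TCP orientation; "ft_force": force on the tool from outside, world axes, zero at the start; "wrist_torque": the same for the moment, N m; "width": finger opening in m.
Only numpy, scipy, OpenCV 4.12 (cv2) and the standard library are available. Lean on these libraries where they do the work, as an engineer would, in place of code of your own. Each camera call takes 0.05 s, during which the arm holds its last target.

## Working session

There is one attempt and no reset: what is moved stays moved. The work goes in short steps, Python scripts to look and compute and a tool call to move; the robot and the scene stay as the last step left them, time stands still between calls to the robot, and variables do not carry over. Pictures are saved under pics/ and viewed, and the job is handed in when it is done.

Besides the shell and the picture viewer there is one more tool, called after ">>>" as name(argument=value, ...) on one line, values as JSON. arm_command: Moves the arm, as the interface text tells. Its arguments: {"type":"object","properties":{"targets":{"type":"string"},"hand":{"type":"number"},"grip_force":{"type":"number"}},"required":["targets"]}

```bash
mkdir -p pics; ls
cat > h.py <<'E'
import numpy as np, cv2
from plant import manip
def snap(cam,name):
    im=manip.get_image(cam); cv2.imwrite(f'pics/{name}.png',im); return im
def ray(cam,u,v):
    c=manip.camera_model(cam);R=np.array(c['R']);t=np.array(c['t'])
    d=R.T@np.array([(u-c['cx'])/c['fx'],(v-c['cy'])/c['fy'],1.]); o=-R.T@t
    return o,d
def atz(cam,u,v,z):
    o,d=ray(cam,u,v); return o+d*(z-o[2])/d[2]
def proj(cam,X):
    c=manip.camera_model(cam);p=np.array(c['R'])@np.array(X)+np.array(c['t'])
    return np.array([c['fx']*p[0]/p[2]+c['cx'],c['fy']*p[1]/p[2]+c['cy']])
def pin(name,cam,z):
    r=manip.pinpoint(name,cam)
    for d in r[:2]:
        u,v=d['at'][0]*640,d['at'][1]*400
        print(name,cam,round(d['confidence'],2),(round(u,1),round(v,1)),atz(cam,u,v,z).round(4))
E
python3 - <<'E'
from h import *
np.set_printoptions(suppress=True)
s=manip.sense(); print({k:np.round(v,3) for k,v in s.items()})
for c in('scene','top'):
    snap(c,c+'0'); m=manip.camera_model(c); print(c,(-np.array(m['R']).T@np.array(m['t'])).round(3))
    for n,z in(('boards_front',.031),('handle',.217),('wheel_centre',.187),('screw_end',.219),('press',0),('boards',.02)): pin(n,c,z)
print(manip.tip_extent)
E
```

```text
pics
{'time_s': np.float64(0.0), 'q': array([73.069, 40.515, -1.584, 85.084,  1.259, 54.481, -4.327]), 'joint_vel': array([-0.051, -0.079, -0.077,  0.043,  0.06 ,  0.023,  0.07 ]), 'joint_efforts': array([ -0.001, -88.323,   1.234, -23.617,   0.017,   0.006,   0.   ]), 'position': array([ 0.144, -0.556,  0.248]), 'tool_rot': array([[ 0.968,  0.251, -0.   ],
       [ 0.251, -0.968,  0.001],
       [-0.   , -0.001, -1.   ]]), 'ft_force': array([ 0.254,  0.265, -0.234]), 'wrist_torque': array([ 0.032, -0.065, -0.   ]), 'width': np.float64(0.085)}
scene [-0.161  0.761  0.828]
boards_front scene 0.61 (367.4, 255.9) [0.3593 0.2727 0.031 ]
boards_front scene 0.28 (320.5, 191.8) [0.6711 0.2257 0.031 ]
handle scene 0.92 (321.3, 192.2) [0.4746 0.3498 0.217 ]
handle scene 0.47 (321.5, 297.3) [0.2042 0.5265 0.217 ]
wheel_centre scene 0.65 (307.4, 202.2) [0.4911 0.3828 0.187 ]
screw_end scene 0.96 (305.2, 193.7) [0.4903 0.3886 0.219 ]
press scene 0.69 (309.9, 190.7) [0.7294 0.2325 0.    ]
press scene 0.61 (310.3, 251.0) [ 0.4878  0.3817 -0.    ]
boards scene 0.55 (332.4, 246.5) [0.4513 0.328  0.02  ]
top [0.308 0.308 1.336]
handle top 0.81 (319.5, 220.7) [0.4511 0.3379 0.217 ]
wheel_centre top 0.66 (308.3, 205.5) [0.5035 0.3739 0.187 ]
wheel_centre top 0.17 (250.8, 207.2) [0.4996 0.5566 0.187 ]
screw_end top 0.52 (377.7, 243.5) [0.3805 0.163  0.219 ]
press top 0.6 (309.5, 213.3) [0.5064 0.3801 0.    ]
boards top 0.9 (318.9, 229.6) [0.4443 0.3453 0.02  ]
0.017
```

View pics/scene0.png

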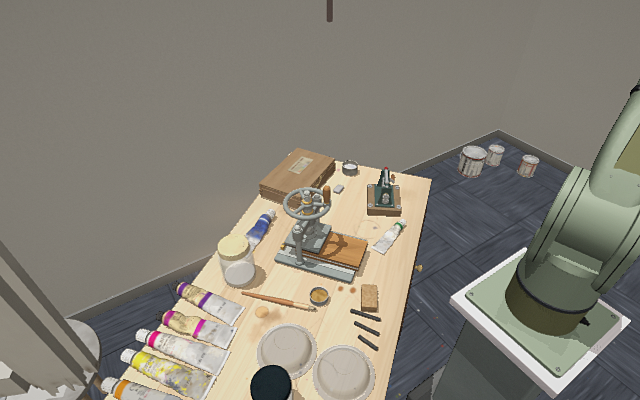

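View pics/top0.png

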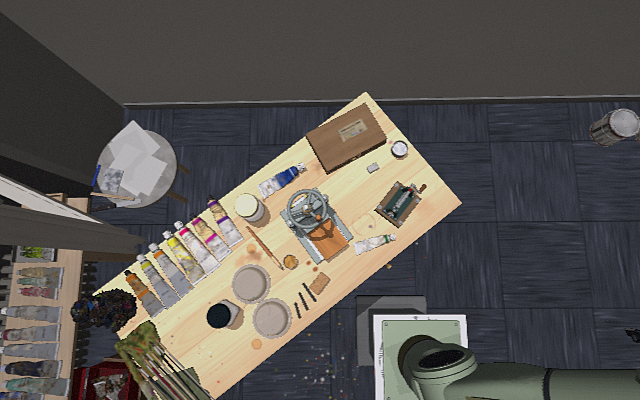

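Run:
```python
import cv2
a=cv2.imread('pics/scene0.png')[170:290,250:420];b=cv2.imread('pics/top0.png')[170:280,250:420]
cv2.imwrite('pics/sz.png',cv2.resize(a,None,fx=4.7,fy=4.7,interpolation=cv2.INTER_CUBIC))
cv2.imwrite('pics/tz.png',cv2.resize(b,None,fx=4.7,fy=4.7,interpolation=cv2.INTER_CUBIC))
```

```text
(no output)
```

View pics/sz.png

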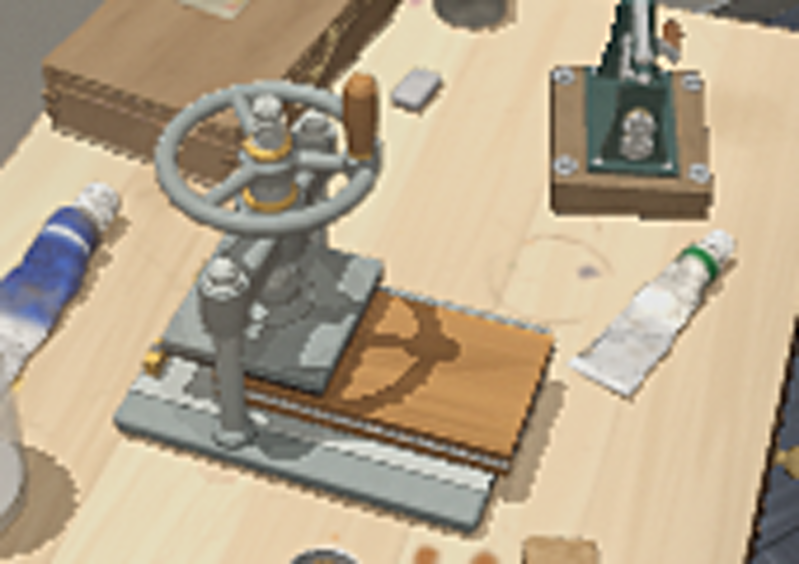

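View pics/tz.png

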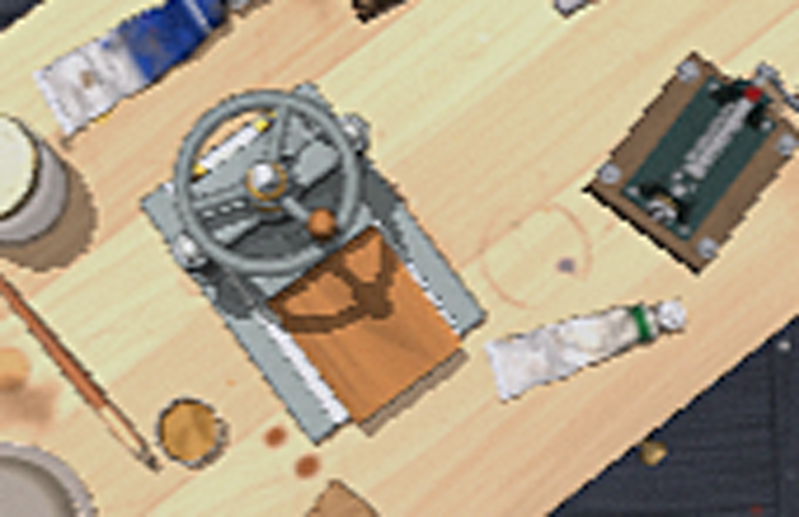

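```bash
cat > fit.py <<'E'
from h import *
from scipy.optimize import least_squares
T=lambda u,v:('top',250+u/4.7,170+v/4.7)
S=lambda u,v:('scene',250+u/4.7,170+v/4.7)
P=lambda x,y,z:('p',x,y,z); B=lambda x,y,z:('b',x,y,z); W=lambda r,z:('w',r,0,z)
obs=[(T(318,441),P(-.155,.082,.016)),(T(485,322),P(-.155,-.082,.016)),(T(143,203),P(.075,.082,.016)),
(S(478,520),P(-.155,.082,.016)),(S(118,415),P(.075,.082,.016)),
(T(362,424),B(-.0925,.05,.022)),(T(467,352),B(-.0925,-.05,.022)),
(S(507,465),B(-.0925,.05,.022)),(S(553,332),B(-.0925,-.05,.022)),
(T(267,175),P(0,0,.219)),(S(266,103),P(0,0,.219)),
(T(323,220),W(.052,.242)),(S(361,82),W(.052,.242)),
(T(188,248),P(0,.068,.165)),(T(353,128),P(0,-.068,.165)),(S(226,275),P(0,.068,.165))]
def world(p,m):
    x,y,a,bx,by,ba,w=p; k=m[0]; v=np.array(m[1:])
    rz=lambda v,t:np.array([np.cos(t)*v[0]-np.sin(t)*v[1],np.sin(t)*v[0]+np.cos(t)*v[1],v[2]])
    if k=='b': v=rz(v,ba)+[bx,by,.02]
    if k=='w': v=rz(v,np.pi-w)
    return rz(v,a)+[x,y,0]
def res(p): return np.concatenate([proj(o[0],world(p,m))-o[1:] for o,m in obs])
if __name__=='__main__':
    r=least_squares(res,[.49,.38,.6,-.07,0,0,0],loss='soft_l1')
    print(r.x.round(4)); 
    for (o,m),e in zip(obs,res(r.x).reshape(-1,2)): print(o[0],m,e.round(1))
    print('front',world(r.x,B(-.0925,0,.011)).round(4),'handle',world(r.x,W(.052,.217)).round(4))
E
python3 fit.py
```

```text
[ 0.494   0.3783  0.6273 -0.069  -0.002  -0.0074 -0.1817]
top ('p', -0.155, 0.082, 0.016) [-1.   0.9]
top ('p', -0.155, -0.082, 0.016) [ 0.6 -1.3]
top ('p', 0.075, 0.082, 0.016) [-1.  -0.3]
scene ('p', -0.155, 0.082, 0.016) [0.6 1. ]
scene ('p', 0.075, 0.082, 0.016) [-0.6  0.4]
top ('b', -0.0925, 0.05, 0.022) [-1.8  0.1]
top ('b', -0.0925, -0.05, 0.022) [-0.9 -1.5]
scene ('b', -0.0925, 0.05, 0.022) [ 0.8 -2.1]
scene ('b', -0.0925, -0.05, 0.022) [1.2 0.8]
top ('p', 0, 0, 0.219) [-0.5 -0.4]
scene ('p', 0, 0, 0.219) [ 1.3 -0.4]
top ('w', 0.052, 0, 0.242) [-0.4  0.5]
scene ('w', 0.052, 0, 0.242) [ 1.  -0.8]
top ('p', 0, 0.068, 0.165) [ 0.1 -0.7]
top ('p', 0, -0.068, 0.165) [-0.8  0. ]
scene ('p', 0, 0.068, 0.165) [ 0.3 -4.7]
front [0.364  0.2824 0.031 ] handle [0.4581 0.3407 0.217 ]
```

>>> arm_command(targets="0 0 -2 -0.125; 0 0 -2 -0.125; 0 0 -2 -0.125; 4.3 -1.3 -0.5 0; 4.3 -1.3 -0.5 0; 4.3 -1.3 -0.5 0; 4.3 -1.3 -0.5 0; 4.3 -1.3 -0.5 0; 4.3 -1.3 0 0; 4.3 -1.3 0 0", hand=3)

```text
time_s: 1.7
position: [0.3329, -0.2977, 0.3358]
tool_rot: [[0.804, 0.594, -0.0], [0.594, -0.804, -0.001], [-0.001, 0.001, -1.0]]
ft_force: [0.5, -0.4, -0.3]
width: 0.03
```

>>> arm_command(targets="3.75 -2.15 0 0; 3.75 -2.15 0 0; 3.75 -2.15 0 0; 3.75 -2.15 0 0; 3.75 -2.15 0 0; 2.1 -3.5 0 0; 2.1 -3.5 0 0; 2.1 -3.5 0 0; 2.1 -3.5 0 0; 2.1 -3.5 0 0")

```text
time_s: 2.7
position: [0.4032, 0.1207, 0.336]
tool_rot: [[0.804, 0.595, 0.005], [0.595, -0.804, -0.002], [0.003, 0.004, -1.0]]
ft_force: [1.7, 0.5, 0.1]
width: 0.0302
```

```bash
cat > go.py <<'E'
import sys
from h import *
PX=np.array([.494,.3783]);YAW=.6273
s=manip.sense();R=np.array(s['tool_rot']);p=np.array(s['position'])
def press(p,px=PX,yaw=YAW):
    c,n=np.cos(yaw),np.sin(yaw);d=p[:2]-px
    return np.array([c*d[0]+n*d[1],-n*d[0]+c*d[1],p[2]])
def toworld(q,px=PX,yaw=YAW):
    c,n=np.cos(yaw),np.sin(yaw)
    return np.array([c*q[0]-n*q[1]+px[0],n*q[0]+c*q[1]+px[1],q[2]])
if __name__=='__main__':
    print('t',s['time_s'],'press pos mm',(press(p)*1000).round(1),'F',np.round(s['ft_force'],1),'w',round(s['width'],4),'q',np.round(s['q']))
    print('tool x angle - press yaw',round(np.arctan2(R[1,0],R[0,0])-YAW,4))
    if len(sys.argv)>3:
        g=toworld(np.array([float(a)/1000 for a in sys.argv[1:4]]))
        print('tool shift cm',(R.T@(g-p)*100).round(2))
E
python3 go.py -200 -2 120
```

```text
t 2.7 press pos mm [-224.7 -155.2  336. ] F [1.7 0.5 0.1] w 0.0302 q [-12.  21. -13. 105.   6.  54. -82.]
tool x angle - press yaw 0.0095
tool shift cm [  2.56 -15.39  21.54]
```

>>> arm_command(targets="0.5 -3.1 3 0.005; 0.5 -3.1 3 0; 0.5 -3.1 3 0; 0.5 -3.1 3 0; 0.5 -3 3 0; 0 0 3 0; 0 0 3 0; 0 0 0 0")

```text
time_s: 3.5
position: [0.3296, 0.2718, 0.1195]
tool_rot: [[0.802, 0.597, 0.011], [0.597, -0.802, 0.004], [0.011, 0.003, -1.0]]
ft_force: [-0.2, 0.0, 0.6]
width: 0.0299
```

```bash
python3 go.py -198 -2 50
python3 - <<'E'
from h import *
a=snap('scene','s1')[150:300,230:450];cv2.imwrite('pics/s1z.png',cv2.resize(a,None,fx=3.6,fy=3.6,interpolation=cv2.INTER_CUBIC))
b=snap('top','t1')[150:300,230:450];cv2.imwrite('pics/t1z.png',cv2.resize(b,None,fx=3.6,fy=3.6,interpolation=cv2.INTER_CUBIC))
p=manip.sense()['position'];print(proj('scene',p),proj('scene',p-[0,0,.017]))
E
```

```text
t 3.5 press pos mm [-195.7   10.3  119.5] F [-0.2  0.   0.6] w 0.0299 q [ -41.   43.   -4.  123.   14.   13. -112.]
tool x angle - press yaw 0.0124
tool shift cm [-0.32  1.2   6.95]
[377.14031677 239.24079336] [376.55861188 243.76164334]
```

View pics/s1z.png

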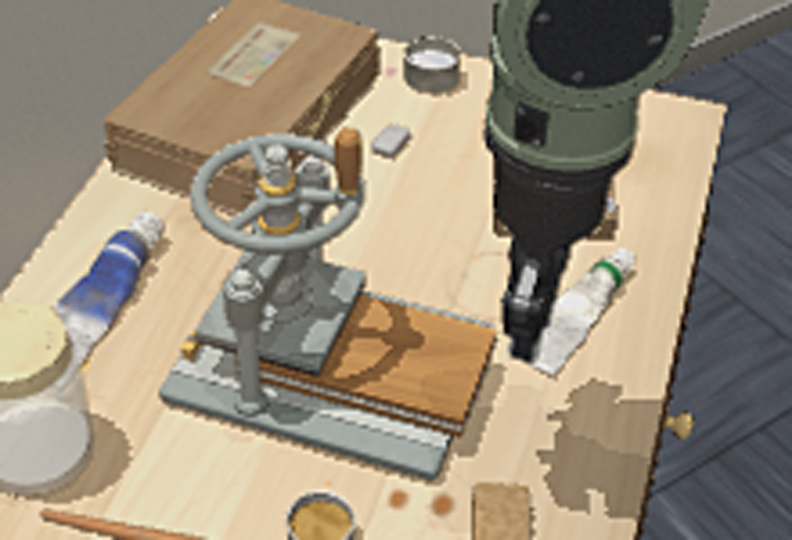

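View pics/t1z.png

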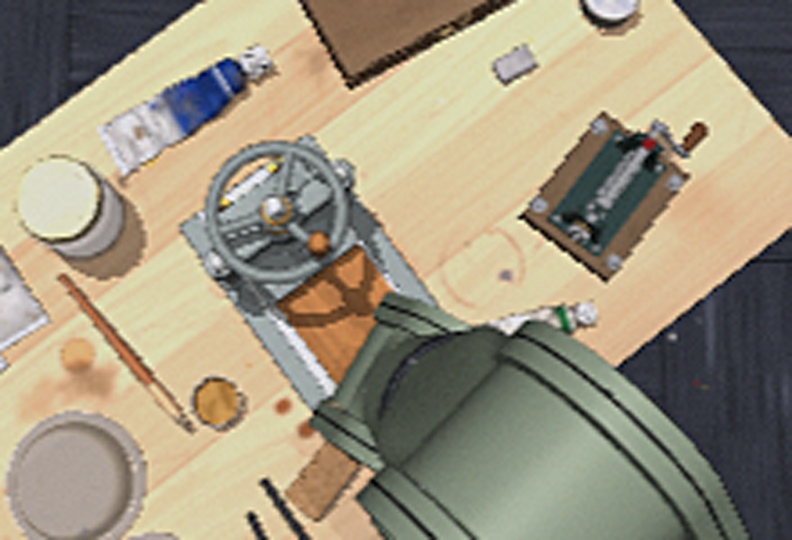

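>>> arm_command(targets="0.8 1.2 1 0.012; 0 0 1.5 0; 0 0 1.2 0; 0 0 0 0")

```text
time_s: 4.0
position: [0.3505, 0.2667, 0.0889]
tool_rot: [[0.813, 0.581, 0.021], [0.581, -0.814, 0.011], [0.023, 0.003, -1.0]]
ft_force: [-0.5, -1.1, 1.5]
width: 0.0304
```

```bash
python3 go.py -186 -2 44
python3 - <<'E'
from h import *
from go import *
a=snap('scene','s2')[200:280,310:430];cv2.imwrite('pics/s2z.png',cv2.resize(a,None,fx=6.6,fy=6.6,interpolation=cv2.INTER_CUBIC))
for e in (.004,.017,.030):
  for x in(-.011,.011):
    for y in (.015,.0295):
      X=manip.sense()['position']+R@np.array([x,-y,e]); print(e,x,y,((proj('scene',X)-[310,200])*6.6).round())
print('bf',pin('boards_front','scene',.031))
E
```

```text
t 4.0 press pos mm [-181.7   -6.2   88.9] F [-0.5 -1.1  1.5] w 0.0304 q [ -40.   47.   -3.  123.   15.    9. -112.]
tool x angle - press yaw -0.0068
tool shift cm [-0.54 -0.43  4.47]
0.004 -0.011 0.015 [430. 320.]
0.004 -0.011 0.0295 [420. 345.]
0.004 0.011 0.015 [377. 305.]
0.004 0.011 0.0295 [367. 330.]
0.017 -0.011 0.015 [426. 342.]
0.017 -0.011 0.0295 [417. 367.]
0.017 0.011 0.015 [374. 327.]
0.017 0.011 0.0295 [364. 352.]
0.03 -0.011 0.015 [423. 363.]
0.03 -0.011 0.0295 [414. 388.]
0.03 0.011 0.015 [371. 348.]
0.03 0.011 0.0295 [361. 373.]
boards_front scene 0.69 (363.6, 256.0) [0.365  0.2818 0.031 ]
bf None
```

View pics/s2z.png

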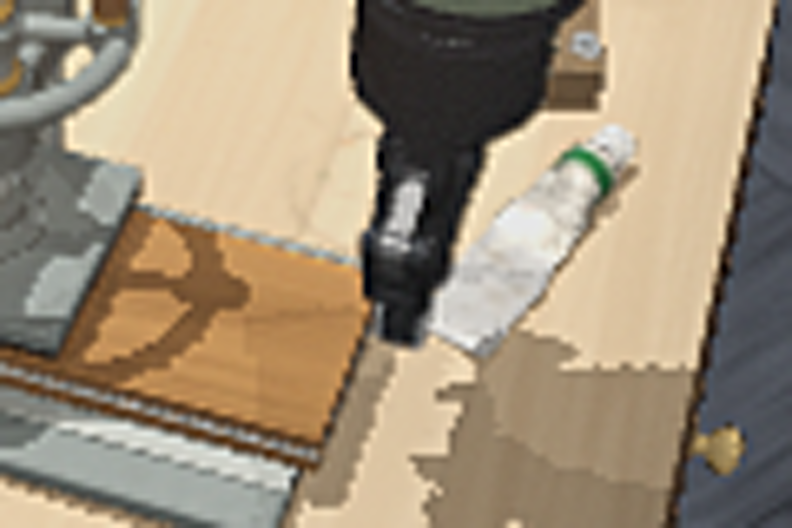

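>>> arm_command(targets="-0.2 -0.4 1.5 0; 0 0 1.5 0; 0 0 1.2 0; 0 0 0 0")

```text
time_s: 4.5
position: [0.35, 0.2702, 0.0505]
tool_rot: [[0.814, 0.58, 0.026], [0.579, -0.815, 0.016], [0.031, 0.002, -1.0]]
ft_force: [0.5, -0.7, 0.4]
width: 0.0299
```

```bash
python3 go.py -175 -2 40
python3 - <<'E'
from h import *
a=snap('scene','s3')[200:280,310:430];cv2.imwrite('pics/s3z.png',cv2.resize(a,None,fx=6.6,fy=6.6,interpolation=cv2.INTER_CUBIC))
E
```

```text
t 4.5 press pos mm [-180.    -3.    50.5] F [ 0.5 -0.7  0.4] w 0.0299 q [ -42.   52.   -0.  124.   16.    2. -112.]
tool x angle - press yaw -0.009
tool shift cm [ 0.47 -0.11  1.06]
```

View pics/s3z.png

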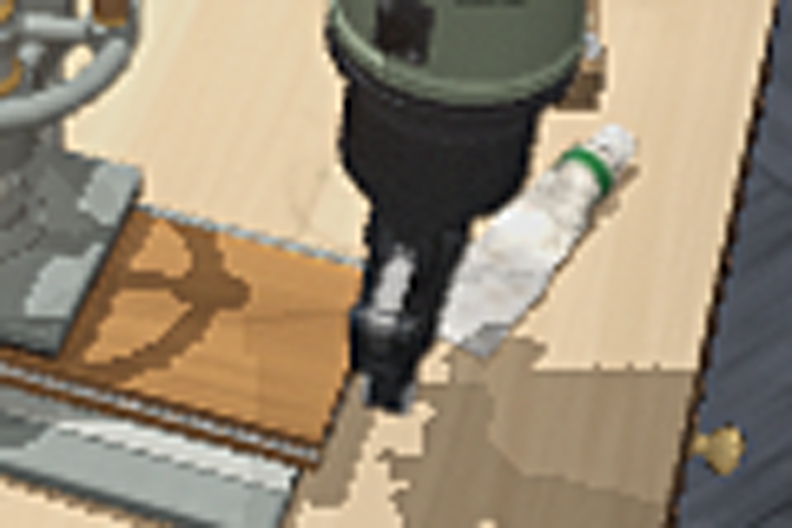

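>>> arm_command(targets="0.1 0 0.6 0; 0.1 0 0.4 0; 0 0 0.1 0")

```text
time_s: 4.85
position: [0.3533, 0.2721, 0.0416]
tool_rot: [[0.815, 0.579, 0.029], [0.579, -0.815, 0.019], [0.034, 0.002, -0.999]]
ft_force: [0.0, 0.6, -0.0]
width: 0.0299
```

```bash
python3 go.py -175 -2 40
```

```text
t 4.85 press pos mm [-176.2   -3.3   41.6] F [ 0.   0.6 -0. ] w 0.0299 q [ -42.   53.   -0.  123.   16.    1. -112.]
tool x angle - press yaw -0.0098
tool shift cm [ 0.12 -0.14  0.16]
```

>>> arm_command(targets="0.4 0 0.02 -0.01; 0.4 0 0.02 0; 0.4 0 0.02 0; 0.4 0 0.02 0; 0.4 0 0.02 0; 0.4 0 0.02 0")

```text
time_s: 5.45
position: [0.3734, 0.2863, 0.0415]
tool_rot: [[0.809, 0.588, 0.027], [0.588, -0.809, 0.016], [0.031, 0.003, -1.0]]
ft_force: [-4.9, -3.2, 6.2]
width: 0.03
```

```bash
python3 go.py -136 -3 40
python3 - <<'E'
from h import *
a=snap('scene','s4')[200:280,310:430];cv2.imwrite('pics/s4z.png',cv2.resize(a,None,fx=6.6,fy=6.6,interpolation=cv2.INTER_CUBIC))
E
```

```text
t 5.45 press pos mm [-151.6   -3.6   41.5] F [-4.9 -3.2  6.2] w 0.03 q [ -41.   54.   -2.  118.   16.    6. -112.]
tool x angle - press yaw 0.0011
tool shift cm [ 1.56 -0.06  0.2 ]
```

View pics/s4z.png

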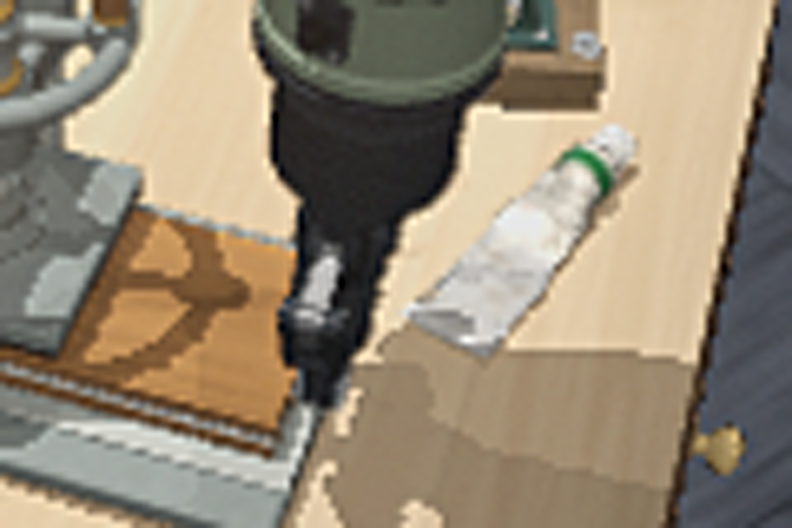

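>>> arm_command(targets="0 0 -0.2 0; 0 0 0 0")

```text
time_s: 5.7
position: [0.3742, 0.287, 0.0437]
tool_rot: [[0.809, 0.588, 0.028], [0.587, -0.809, 0.017], [0.033, 0.002, -0.999]]
ft_force: [-2.3, -1.1, 1.1]
width: 0.0304
```

```bash
python3 go.py -136 -3 42
```

```text
t 5.7 press pos mm [-150.6   -3.6   43.7] F [-2.3 -1.1  1.1] w 0.0304 q [ -40.   53.   -2.  118.   16.    7. -112.]
tool x angle - press yaw 0.001
tool shift cm [ 1.46 -0.06  0.21]
```

Good; keep pushing at this height, watching the force.

>>> arm_command(targets="0.3 0 0 0; 0.3 0 0.01 0; 0.3 0 0.01 0")

```text
time_s: 6.0
position: [0.3818, 0.2926, 0.0438]
tool_rot: [[0.809, 0.588, 0.028], [0.588, -0.809, 0.017], [0.033, 0.002, -0.999]]
ft_force: [-1.6, -1.1, 0.1]
width: 0.0298
```

>>> arm_command(targets="0.25 0 0.01 0; 0.2 0 0.01 0")

```text
time_s: 6.2
position: [0.3857, 0.2953, 0.0437]
tool_rot: [[0.809, 0.588, 0.027], [0.587, -0.809, 0.017], [0.032, 0.003, -0.999]]
ft_force: [-3.8, -2.8, 3.3]
width: 0.0297
```

```bash
python3 go.py -136 -3 42
python3 - <<'E'
from h import *
a=snap('scene','s5')[180:280,270:400];cv2.imwrite('pics/s5z.png',cv2.resize(a,None,fx=6,fy=6,interpolation=cv2.INTER_CUBIC))
E
```

```text
t 6.2 press pos mm [-136.4   -3.6   43.7] F [-3.8 -2.8  3.3] w 0.0297 q [ -40.   54.   -3.  115.   16.   10. -111.]
tool x angle - press yaw 0.001
tool shift cm [ 0.03 -0.06  0.17]
```

View pics/s5z.png

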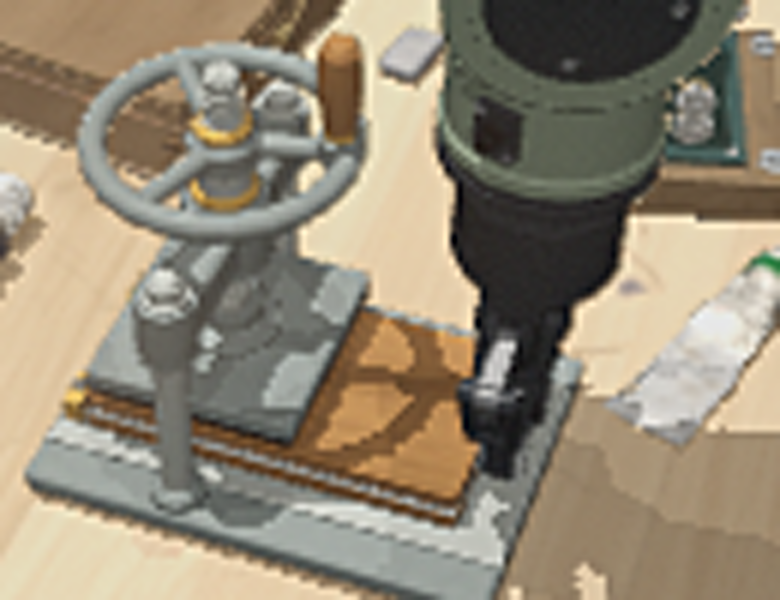

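>>> arm_command(targets="0.2 0 0.01 0; 0.2 0 0.01 0")

```text
time_s: 6.45
position: [0.3886, 0.2973, 0.0437]
tool_rot: [[0.809, 0.588, 0.026], [0.588, -0.809, 0.016], [0.03, 0.003, -1.0]]
ft_force: [-14.1, -8.3, 10.5]
width: 0.0301
```

>>> arm_command(targets="0.2 0 0.01 0; 0.2 0 0.01 0")

```text
time_s: 6.65
position: [0.3887, 0.2973, 0.0434]
tool_rot: [[0.808, 0.588, 0.02], [0.588, -0.809, 0.009], [0.021, 0.004, -1.0]]
ft_force: [-14.7, -8.8, 13.5]
width: 0.0303
```

```bash
python3 go.py -130 -3 42
```

```text
t 6.65 press pos mm [-132.8   -3.8   43.4] F [-14.7  -8.8  13.5] w 0.0303 q [ -39.   54.   -3.  114.   16.   11. -111.]
tool x angle - press yaw 0.0017
tool shift cm [ 0.28 -0.08  0.15]
```

>>> arm_command(targets="0.4 0 -0.05 0; 0.4 0 -0.05 0")

```text
time_s: 6.85
position: [0.3889, 0.2974, 0.0436]
tool_rot: [[0.808, 0.589, 0.006], [0.589, -0.808, -0.003], [0.003, 0.006, -1.0]]
ft_force: [-23.4, -12.0, 9.7]
width: 0.0301
```

```bash
python3 go.py -130 -3 42
python3 - <<'E'
from h import *
a=snap('scene','s6')[180:280,270:400];cv2.imwrite('pics/s6z.png',cv2.resize(a,None,fx=6,fy=6,interpolation=cv2.INTER_CUBIC))
E
```

```text
t 6.85 press pos mm [-132.6   -3.8   43.6] F [-23.4 -12.    9.7] w 0.0301 q [ -39.   54.   -4.  113.   16.   14. -111.]
tool x angle - press yaw 0.003
tool shift cm [ 0.26 -0.08  0.16]
```

View pics/s6z.png

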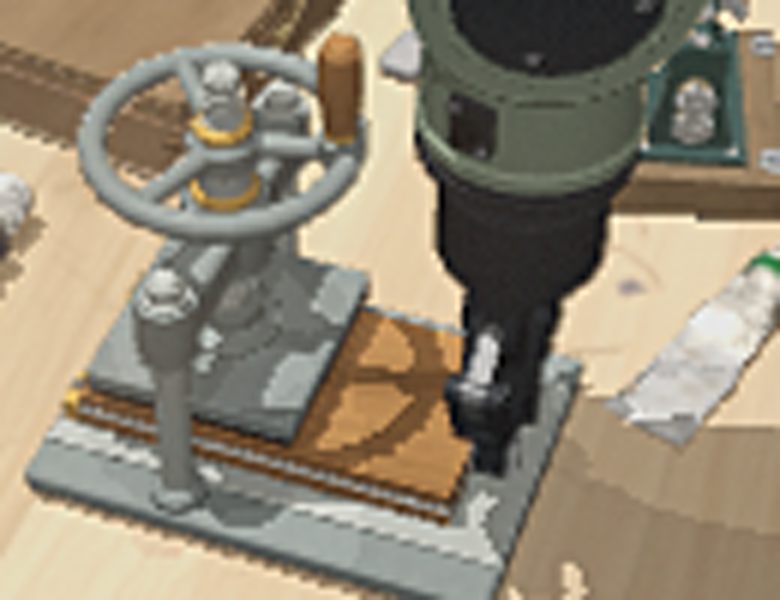

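>>> arm_command(targets="-1 0 0 0; -1 0 0 0; 0 0 -3 0; 0 0 -4.5 0; 0 0 -4.5 0; 0 0 -4.5 0; 0 0 -4.5 0; 0 0 -4.5 0; 0 0 -3 0; 0 0 0 0", hand=3)

```text
time_s: 7.9
position: [0.3712, 0.2878, 0.3414]
tool_rot: [[0.807, 0.59, 0.01], [0.59, -0.807, 0.003], [0.01, 0.004, -1.0]]
ft_force: [-0.3, -0.2, -0.9]
width: 0.0301
```

```bash
python3 go.py -43 -58 285
python3 - <<'E'
from h import *
a=snap('scene','s7')[150:300,230:450];cv2.imwrite('pics/s7z.png',cv2.resize(a,None,fx=3.6,fy=3.6,interpolation=cv2.INTER_CUBIC))
b=snap('top','t7')[150:300,230:450];cv2.imwrite('pics/t7z.png',cv2.resize(b,None,fx=3.6,fy=3.6,interpolation=cv2.INTER_CUBIC))
for c in('scene','top'):
  for n,z in (('handle',.217),('wheel_centre',.187),('screw_end',.219)): pin(n,c,z)
E
```

```text
t 7.9 press pos mm [-152.6   -1.2  341.4] F [-0.3 -0.2 -0.9] w 0.0301 q [ -33.   25.  -14.   97.    7.   59. -104.]
tool x angle - press yaw 0.0042
tool shift cm [10.88  5.71  5.77]
handle scene 0.6 (325.8, 191.7) [0.4698 0.3388 0.217 ]
wheel_centre scene 0.83 (308.2, 203.1) [0.4867 0.3829 0.187 ]
screw_end scene 0.68 (304.5, 192.4) [0.4957 0.3874 0.219 ]
screw_end scene 0.43 (277.4, 304.4) [0.236  0.6055 0.219 ]
handle top 0.85 (317.0, 219.6) [0.4545 0.3455 0.217 ]
wheel_centre top 0.92 (310.7, 206.8) [0.4994 0.3662 0.187 ]
screw_end top 0.53 (302.6, 202.0) [0.5092 0.3897 0.219 ]
```

View pics/s7z.png

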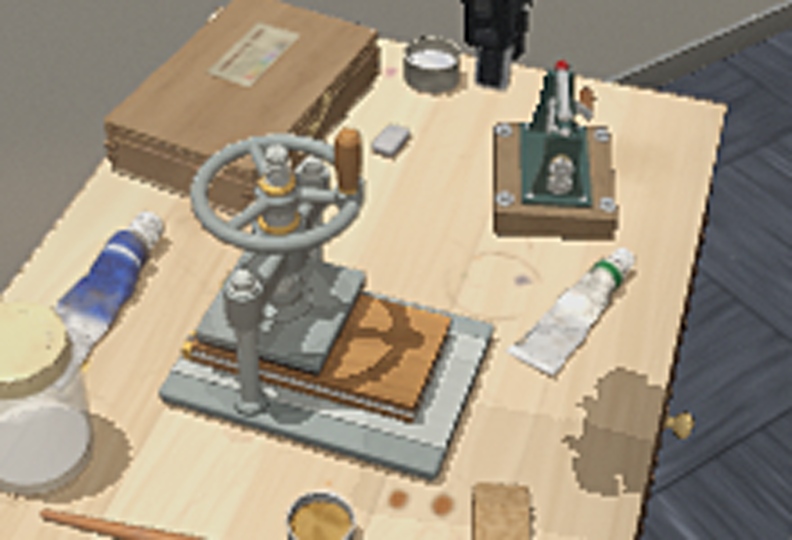

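View pics/t7z.png

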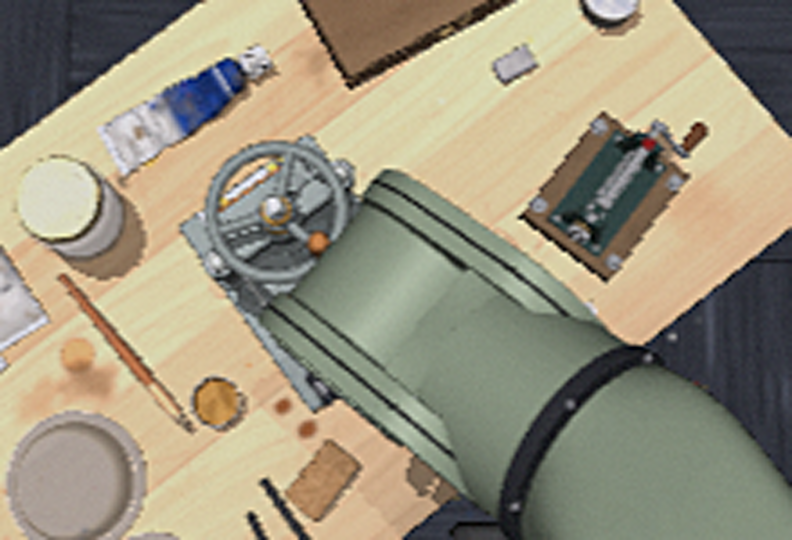

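```bash
cat > fit2.py <<'E'
import fit
from fit import *
Z=lambda u,v:('scene',230+u/3.6,150+v/3.6)
obs2=[o for o in obs if o[1][0]!='b'][:-1]+[(Z(437,470),P(-.155,.082,.016)),(Z(492,325),P(-.155,-.082,.016)),(Z(161,392),P(.075,.082,.016)),
 (Z(413,410),B(-.0925,.05,.022)),(Z(451,317),B(-.0925,-.05,.022))]
fit.obs=obs2
r=least_squares(lambda p:fit.res(p),[.49,.38,.6,-.04,0,0,0],loss='soft_l1')
print(r.x.round(4))
for (o,m),e in zip(obs2,fit.res(r.x).reshape(-1,2)): print(o[0],m,e.round(1))
E
python3 fit2.py
```

```text
[ 0.4947  0.3783  0.6282 -0.0305  0.0024  0.0105 -0.1707]
top ('p', -0.155, 0.082, 0.016) [-1.   0.6]
top ('p', -0.155, -0.082, 0.016) [ 0.6 -1.5]
top ('p', 0.075, 0.082, 0.016) [-1.1 -0.5]
scene ('p', -0.155, 0.082, 0.016) [0.4 0.8]
scene ('p', 0.075, 0.082, 0.016) [-0.7  0.3]
top ('p', 0, 0, 0.219) [-0.6 -0.6]
scene ('p', 0, 0, 0.219) [ 1.1 -0.5]
top ('w', 0.052, 0, 0.242) [-0.5  0.4]
scene ('w', 0.052, 0, 0.242) [ 0.8 -0.8]
top ('p', 0, 0.068, 0.165) [ 0.1 -0.9]
top ('p', 0, -0.068, 0.165) [-0.8 -0.2]
scene ('p', -0.155, 0.082, 0.016) [0.8 0.8]
scene ('p', -0.155, -0.082, 0.016) [ 1.8 -0.6]
scene ('p', 0.075, 0.082, 0.016) [-0.3 -0.3]
scene ('b', -0.0925, 0.05, 0.022) [ 0.1 -0.3]
scene ('b', -0.0925, -0.05, 0.022) [-0.1  0.4]
```

>>> arm_command(targets="3.6 1.9 0 0.003; 3.6 1.9 0 0; 3.6 1.9 0 0; 0 0 2 0; 0 0 2 0; 0 0 2 0; 0 0 0 0", hand=0)

```text
time_s: 9.0
position: [0.4963, 0.3052, 0.2722]
tool_rot: [[0.808, 0.589, 0.002], [0.589, -0.808, -0.004], [-0.001, 0.004, -1.0]]
ft_force: [-1.1, 0.7, -0.0]
width: -0.0002
```

```bash
python3 go.py -43 -58 227
python3 - <<'E'
from h import *
from go import *
a=snap('scene','s8')[150:250,270:380];cv2.imwrite('pics/s8z.png',cv2.resize(a,None,fx=6,fy=6,interpolation=cv2.INTER_CUBIC))
for e in (.017,):
  for x in(-.011,.011):
    for y in (-.0145,.0145):
      X=manip.sense()['position']+R@np.array([x,-y,e]); print(e,x,y,((proj('scene',X)-[270,150])*6).round())
E
```

```text
t 9.0 press pos mm [-41.1 -60.5 272.2] F [-1.1  0.7 -0. ] w -0.0002 q [-29.  40. -13.  81.  10.  60. -97.]
tool x angle - press yaw 0.0025
tool shift cm [-0.19 -0.27  4.52]
0.017 -0.011 -0.0145 [400. 106.]
0.017 -0.011 0.0145 [378. 143.]
0.017 0.011 -0.0145 [352.  96.]
0.017 0.011 0.0145 [329. 133.]
```

View pics/s8z.png

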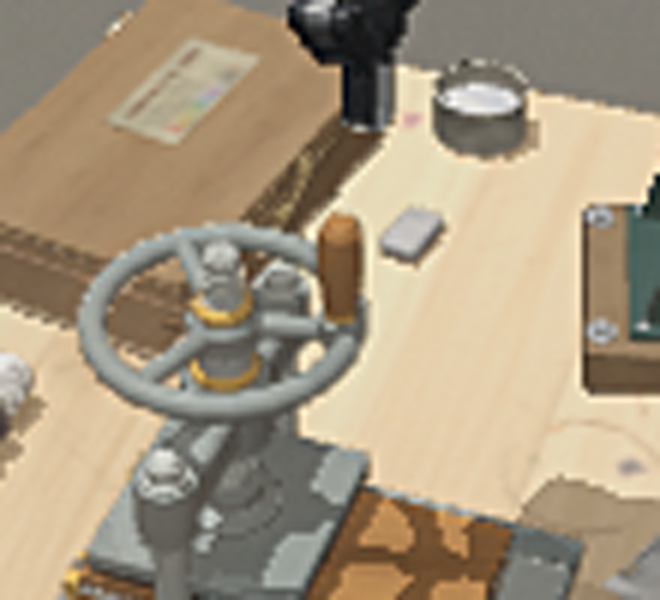

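>>> arm_command(targets="-0.2 -0.2 2 0.003; 0 0 2 0; 0 0 1.1 0; 0 0 0 0")

```text
time_s: 9.45
position: [0.4951, 0.307, 0.225]
tool_rot: [[0.81, 0.587, 0.008], [0.587, -0.81, -0.0], [0.006, 0.005, -1.0]]
ft_force: [0.4, 0.1, -0.8]
width: 0.0004
```

```bash
cat > plan.py <<'E'
import sys
from go import *
PX[:]=[.4945,.3783]; 
A,B_,RH,RR=8.,4.5,10.5,52.
def wcontact(q,w0):   # smallest handle angle >= about w0 ahead of pusher with clearance
    for w in np.arange(w0,w0+1.2,.002):
        h=RR*np.array([-np.cos(w),np.sin(w)])-q
        d=np.hypot(max(abs(h[0])-A,0),max(abs(h[1])-B_,0))
        if d>=RH: return w
q=press(p,PX)*1000
phi=np.arctan2(q[1],-q[0]);rad=np.hypot(q[0],q[1])
k=float(sys.argv[1]) # turns unwrap: add 2pi*k
phi+=2*np.pi*k
yo=np.arctan2(R[1,0],R[0,0])-YAW
print('t',s['time_s'],'pusher',q.round(1),'phi',phi.round(3),'rad',rad.round(1),'est handle w',round(wcontact(q[:2],phi),3),'F',np.round(s['ft_force'],1),'yawoff',yo.round(3),'q7',round(s['q'][6]),'tilt',R[:2,2].round(3))
n=int(sys.argv[2]);dphi=float(sys.argv[3]);Rp=float(sys.argv[4]) if len(sys.argv)>4 else 54
zt=222
cur=q.copy();out=[]
for i in range(n):
    f=phi+dphi*(i+1);g=np.array([-Rp*np.cos(f),Rp*np.sin(f),zt])
    d=toworld(g/1000,PX)-toworld(cur/1000,PX);t=R.T@d*100;out.append('%.2f %.2f %.2f 0'%tuple(t));cur=g
print('; '.join(out))
E
python3 plan.py 0 10 0.12
```

```text
t 9.45 pusher [-41.4 -58.1 225. ] phi -0.952 rad 71.3 est handle w -0.952 F [ 0.4  0.1 -0.8] yawoff -0.001 q7 -99 tilt [ 0.008 -0.   ]
0.50 -1.82 0.30 0; -0.45 -0.46 -0.00 0; -0.39 -0.51 -0.00 0; -0.33 -0.56 -0.00 0; -0.26 -0.59 -0.00 0; -0.19 -0.62 -0.00 0; -0.11 -0.64 -0.00 0; -0.03 -0.65 -0.00 0; 0.04 -0.65 -0.00 0; 0.12 -0.64 -0.00 0
```

>>> arm_command(targets="0.5 -1.8 0.3 0; -0.45 -0.46 0 0; -0.39 -0.51 0 0; -0.33 -0.56 0 0; -0.26 -0.6 0 0; -0.2 -0.6 0 0")

```text
time_s: 10.05
position: [0.4607, 0.337, 0.2263]
tool_rot: [[0.812, 0.584, 0.014], [0.584, -0.812, 0.001], [0.013, 0.007, -1.0]]
ft_force: [4.3, -2.1, -0.6]
width: -0.0002
```

```bash
python3 plan.py 0 10 0.12;  python3 - <<'E'
from h import *
a=snap('scene','s9')[150:250,270:380];cv2.imwrite('pics/s9z.png',cv2.resize(a,None,fx=6,fy=6,interpolation=cv2.INTER_CUBIC))
E
```

```text
t 10.05 pusher [-51.7 -13.6 226.3] phi -0.257 rad 53.4 est handle w 0.029 F [ 4.3 -2.1 -0.6] yawoff -0.004 q7 -103 tilt [0.014 0.001]
-0.19 -0.62 0.42 0; -0.05 -0.65 -0.01 0; 0.03 -0.65 -0.00 0; 0.10 -0.64 -0.00 0; 0.18 -0.62 -0.00 0; 0.25 -0.60 -0.00 0; 0.32 -0.56 -0.00 0; 0.39 -0.52 0.00 0; 0.45 -0.47 0.00 0; 0.50 -0.41 0.00 0
```

View pics/s9z.png

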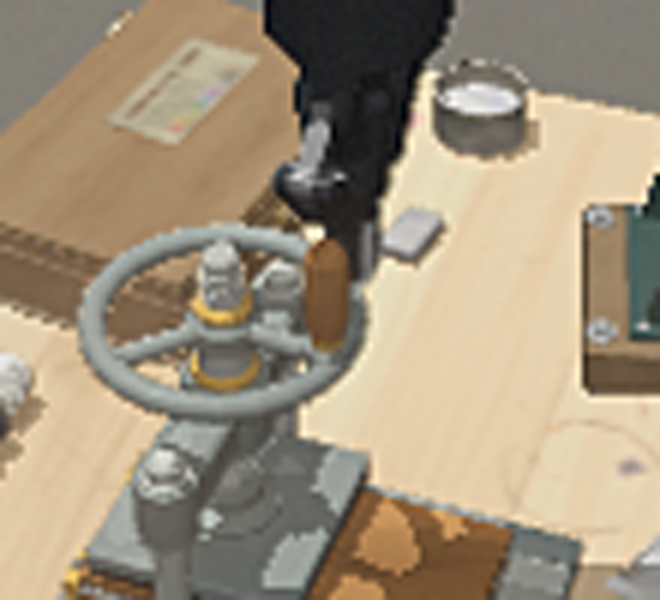

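>>> arm_command(targets="-0.19 -0.62 0.2 0; -0.05 -0.65 0.1 0; 0.03 -0.65 0 0; 0.1 -0.64 0 0; 0.18 -0.62 0 0; 0.25 -0.6 0 0; 0.32 -0.56 0 0; 0.39 -0.52 0 0")

```text
time_s: 10.9
position: [0.4389, 0.3845, 0.223]
tool_rot: [[0.812, 0.583, 0.014], [0.583, -0.812, -0.002], [0.01, 0.009, -1.0]]
ft_force: [-1.8, -3.2, -0.4]
width: 0.0005
```

```bash
python3 plan.py 0 10 0.12;  python3 - <<'E'
from h import *
a=snap('scene','s10')[150:250,270:380];cv2.imwrite('pics/s10z.png',cv2.resize(a,None,fx=6,fy=6,interpolation=cv2.INTER_CUBIC))
E
```

```text
t 10.9 pusher [-41.4  37.6 223. ] phi 0.738 rad 55.9 est handle w 1.098 F [-1.8 -3.2 -0.4] yawoff -0.005 q7 -108 tilt [ 0.014 -0.002]
0.60 -0.33 0.11 0; 0.51 -0.40 0.00 0; 0.56 -0.33 0.00 0; 0.59 -0.26 0.00 0; 0.62 -0.19 0.00 0; 0.64 -0.11 0.01 0; 0.65 -0.04 0.01 0; 0.65 0.04 0.01 0; 0.64 0.12 0.01 0; 0.62 0.19 0.01 0
```

View pics/s10z.png

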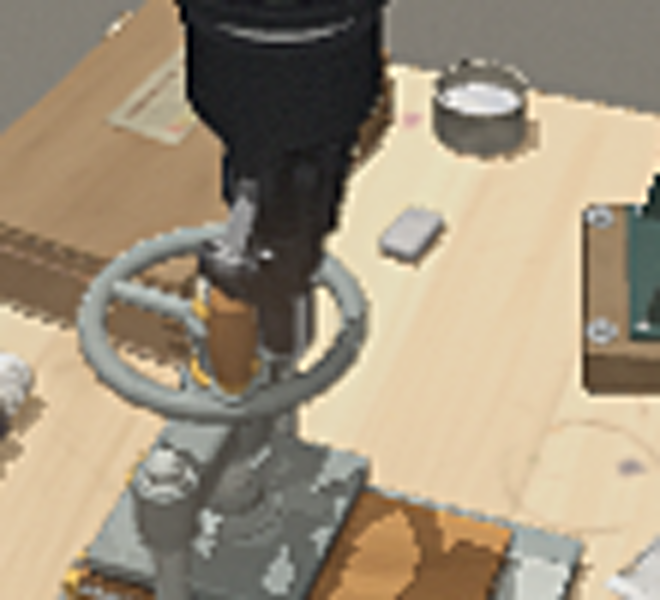

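>>> arm_command(targets="0.6 -0.33 0.05 0; 0.51 -0.4 0 0; 0.56 -0.33 0 0; 0.59 -0.26 0 0; 0.62 -0.19 0 0; 0.64 -0.11 0 0; 0.65 -0.04 0 0; 0.65 0.04 0 0; 0.64 0.12 0 0")

```text
time_s: 11.85
position: [0.4744, 0.4327, 0.222]
tool_rot: [[0.811, 0.584, 0.009], [0.584, -0.811, -0.004], [0.005, 0.008, -1.0]]
ft_force: [-4.3, -4.3, 1.2]
width: 0.0004
```

```bash
python3 plan.py 0 10 0.12;  python3 - <<'E'
from h import *
a=snap('scene','s11')[150:250,270:380];cv2.imwrite('pics/s11z.png',cv2.resize(a,None,fx=6,fy=6,interpolation=cv2.INTER_CUBIC))
E
```

```text
t 11.85 pusher [ 15.7  55.8 222. ] phi 1.844 rad 58.0 est handle w 2.178 F [-4.3 -4.3  1.2] yawoff -0.003 q7 -107 tilt [ 0.009 -0.004]
0.51 0.59 0.01 0; 0.58 0.28 0.01 0; 0.55 0.35 0.01 0; 0.50 0.41 0.01 0; 0.45 0.47 0.01 0; 0.39 0.52 0.01 0; 0.32 0.56 0.01 0; 0.25 0.60 0.01 0; 0.18 0.62 0.01 0; 0.10 0.64 0.01 0
```

View pics/s11z.png

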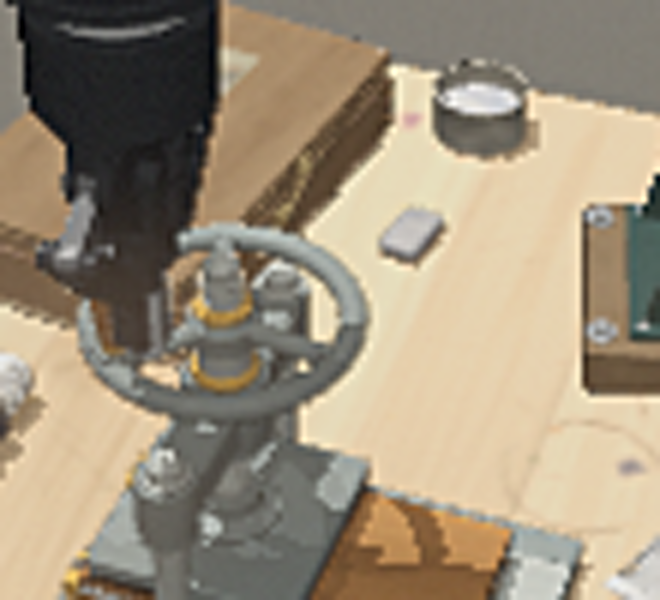

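>>> arm_command(targets="0.51 0.55 0 0; 0.58 0.28 0 0; 0.55 0.35 0 0; 0.5 0.41 0 0; 0.45 0.47 0 0; 0.39 0.52 0 0; 0.32 0.56 0 0; 0.25 0.6 0 0; 0.18 0.62 0 0")

```text
time_s: 12.8
position: [0.5297, 0.4228, 0.2218]
tool_rot: [[0.809, 0.588, 0.001], [0.588, -0.809, 0.0], [0.001, 0.0, -1.0]]
ft_force: [-5.5, 1.2, 0.6]
width: -0.0002
```

```bash
python3 plan.py 0 10 0.12;  python3 - <<'E'
from h import *
a=snap('scene','s12')[150:250,270:380];cv2.imwrite('pics/s12z.png',cv2.resize(a,None,fx=6,fy=6,interpolation=cv2.INTER_CUBIC))
E
```

```text
t 12.8 pusher [ 54.7  15.4 221.8] phi 2.867 rad 56.8 est handle w 3.135 F [-5.5  1.2  0.6] yawoff 0.001 q7 -102 tilt [0.001 0.   ]
-0.13 0.71 -0.02 0; 0.06 0.64 0.00 0; -0.02 0.65 0.00 0; -0.09 0.64 0.00 0; -0.17 0.62 0.00 0; -0.24 0.60 0.00 0; -0.31 0.57 -0.00 0; -0.38 0.52 -0.00 0; -0.44 0.48 -0.00 0; -0.49 0.42 -0.00 0
```

View pics/s12z.png

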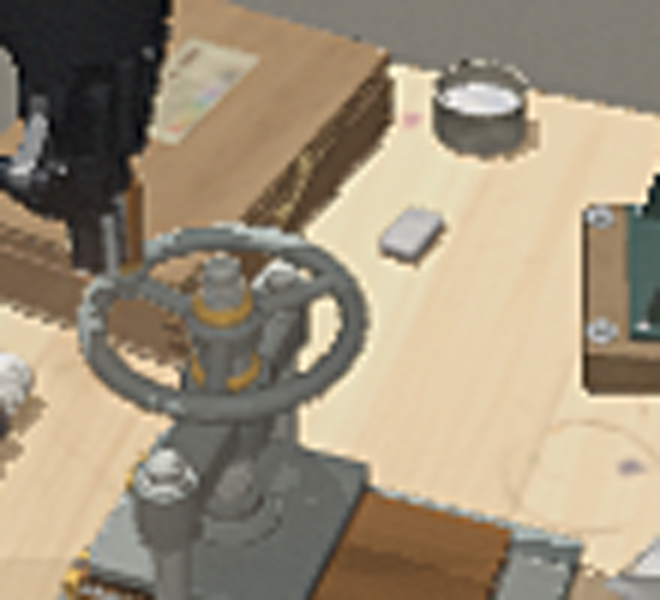

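>>> arm_command(targets="-0.1 0.7 0 0; 0.06 0.64 0 0; -0.02 0.65 0 0; -0.1 0.64 0 0; -0.17 0.62 0 0; -0.24 0.6 0 0; -0.31 0.57 0 0; -0.38 0.52 0 0; -0.44 0.48 0 0")

```text
time_s: 13.75
position: [0.549, 0.3691, 0.2222]
tool_rot: [[0.808, 0.589, 0.003], [0.589, -0.808, 0.008], [0.007, -0.005, -1.0]]
ft_force: [0.8, 4.9, 0.1]
width: -0.0001
```

```bash
python3 plan.py 1 10 0.12;  python3 - <<'E'
from h import *
a=snap('scene','s13')[150:250,270:380];cv2.imwrite('pics/s13z.png',cv2.resize(a,None,fx=6,fy=6,interpolation=cv2.INTER_CUBIC))
E
```

```text
t 13.75 pusher [ 38.8 -39.5 222.2] phi 3.936 rad 55.3 est handle w 4.3 F [0.8 4.9 0.1] yawoff 0.002 q7 -98 tilt [0.003 0.008]
-0.58 0.33 0.01 0; -0.54 0.36 -0.01 0; -0.58 0.30 -0.01 0; -0.61 0.22 -0.01 0; -0.63 0.15 -0.00 0; -0.64 0.07 -0.00 0; -0.65 -0.00 -0.00 0; -0.64 -0.08 -0.00 0; -0.63 -0.16 -0.00 0; -0.60 -0.23 -0.00 0
```

View pics/s13z.png

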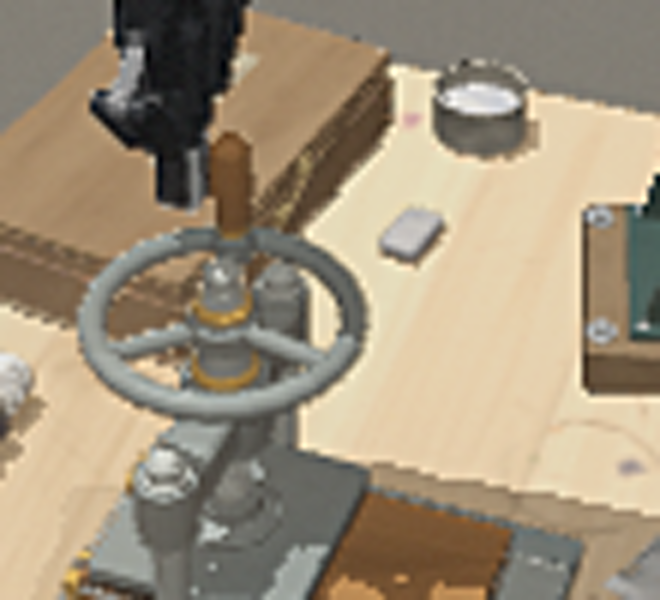

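>>> arm_command(targets="-0.58 0.33 0 0; -0.54 0.36 0 0; -0.58 0.3 0 0; -0.61 0.22 0 0; -0.63 0.15 0 0; -0.64 0.07 0 0; -0.65 0 0 0; -0.64 -0.08 0 0; -0.63 -0.16 0 0")

```text
time_s: 14.7
position: [0.5144, 0.3237, 0.2237]
tool_rot: [[0.81, 0.586, 0.014], [0.586, -0.81, 0.012], [0.018, -0.002, -1.0]]
ft_force: [5.4, 4.4, 0.6]
width: -0.0002
```

```bash
python3 plan.py 1 8 0.1;  python3 - <<'E'
from h import *
a=snap('scene','s14')[150:250,270:380];cv2.imwrite('pics/s14z.png',cv2.resize(a,None,fx=6,fy=6,interpolation=cv2.INTER_CUBIC))
E
```

```text
t 14.7 pusher [-16.  -55.9 223.7] phi 4.991 rad 58.1 est handle w 5.323 F [5.4 4.4 0.6] yawoff -0.001 q7 -98 tilt [0.014 0.012]
-0.40 -0.57 0.16 0; -0.49 -0.22 -0.01 0; -0.47 -0.27 -0.01 0; -0.44 -0.32 -0.01 0; -0.40 -0.36 -0.01 0; -0.37 -0.40 -0.01 0; -0.32 -0.43 -0.01 0; -0.28 -0.46 -0.00 0
```

View pics/s14z.png

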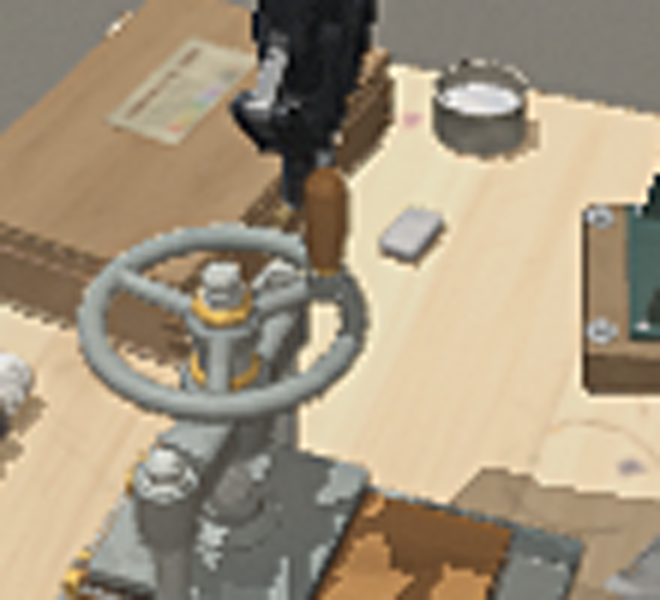

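>>> arm_command(targets="-0.4 -0.57 0.1 0; -0.49 -0.22 0 0; -0.47 -0.27 0 0; -0.44 -0.32 0 0; -0.4 -0.36 0 0; -0.37 -0.4 0 0")

```text
time_s: 15.35
position: [0.4835, 0.3218, 0.2232]
tool_rot: [[0.812, 0.583, 0.021], [0.583, -0.813, 0.008], [0.022, 0.006, -1.0]]
ft_force: [4.6, -1.9, -0.3]
width: -0.0003
```

```bash
python3 plan.py 1 8 0.06;  cat > hm.py <<'E'
import sys
from h import *
import fit
def ang(cam,im):
    # handle brown mask -> centroid, solve for w using fitted press
    return None
ref=cv2.imread('pics/scene0.png'); tag=sys.argv[1]
cur=snap('scene',tag)
# template: handle in ref zoom (318..362,212..320)/6+ (270,150)
x0,x1,y0,y1=321,333,183,206
tpl=cv2.resize(ref[y0:y1,x0:x1],None,fx=6,fy=6,interpolation=cv2.INTER_CUBIC)
for nm,im in(('ref',cv2.imread('pics/s8.png')),('cur',cur)):
    big=cv2.resize(im[165:235,270:360],None,fx=6,fy=6,interpolation=cv2.INTER_CUBIC)
    m=cv2.matchTemplate(big,tpl,cv2.TM_CCOEFF_NORMED);_,v,_,l=cv2.minMaxLoc(m)
    print(nm,'score',round(v,3),'shift px from start',((np.array(l)/6+[270,165]-[x0,y0])).round(2))
p=[.4947,.3783,.6282,0,0,0,0]
for w in(-.6,-.5,-.4,-.3,-.2,-.1):
    f=lambda w:proj('scene',fit.world(p[:6]+[w],fit.W(.052,.22)))
    print(w,(f(w)-f(-.175)).round(2))
a=cur[150:250,270:380];cv2.imwrite(f'pics/{tag}z.png',cv2.resize(a,None,fx=6,fy=6,interpolation=cv2.INTER_CUBIC))
E
python3 hm.py s15
```

```text
t 15.35 pusher [-42.1 -39.3 223.2] phi 5.532 rad 57.6 est handle w 5.798 F [ 4.6 -1.9 -0.3] yawoff -0.005 q7 -101 tilt [0.021 0.008]
0.04 -0.49 0.12 0; -0.20 -0.25 -0.01 0; -0.18 -0.27 -0.01 0; -0.17 -0.28 -0.01 0; -0.15 -0.29 -0.00 0; -0.13 -0.29 -0.00 0; -0.12 -0.30 -0.00 0; -0.10 -0.31 -0.00 0
ref score 0.997 shift px from start [0. 0.]
cur score 0.632 shift px from start [ 0.17 -0.17]
-0.6 [-0.32 -5.32]
-0.5 [ 0.08 -4.1 ]
-0.4 [ 0.28 -2.85]
-0.3 [ 0.28 -1.58]
-0.2 [ 0.08 -0.32]
-0.1 [-0.32  0.94]
```

View pics/s15z.png

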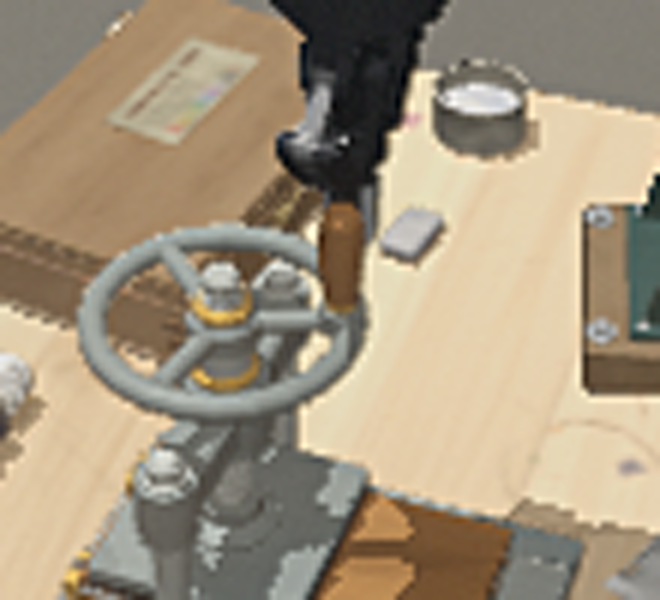

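```bash
cat > hc.py <<'E'
import sys,cv2,numpy as np
a=[]
for t in ['s8']+sys.argv[1:]:
    im=cv2.imread(f'pics/{t}.png'); c=im[176:214,296:344]
    h=cv2.cvtColor(c,cv2.COLOR_BGR2HSV)
    m=((h[...,0]<16)&(h[...,1]>110)&(h[...,2]>40)).astype(np.uint8)
    n,l,st,ce=cv2.connectedComponentsWithStats(m); k=1+np.argmax(st[1:,4])
    print(t,st[k],ce[k].round(2))
    a.append(cv2.resize(c,None,fx=8,fy=8,interpolation=cv2.INTER_NEAREST))
cv2.imwrite('pics/cmp_%s.png'%sys.argv[-1],np.hstack(a))
E
python3 hc.py s15
```

```text
s8 [27 10  7 17 94] [30.12 17.68]
s15 [ 27   8   8  17 100] [30.26 15.75]
```

View pics/cmp_s15.png

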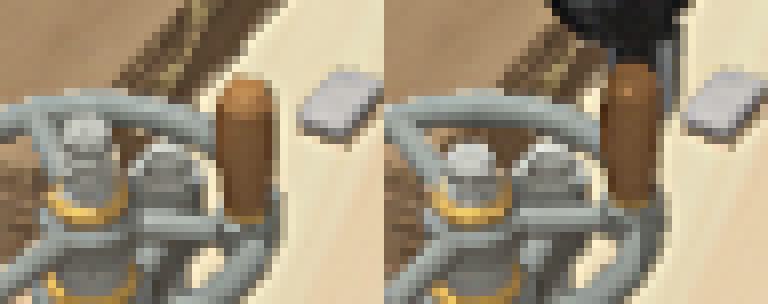

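>>> arm_command(targets="-0.07 -0.25 0 0; -0.07 -0.25 0 0; 0 0 0 0")

```text
time_s: 15.7
position: [0.4786, 0.3241, 0.2232]
tool_rot: [[0.812, 0.583, 0.02], [0.583, -0.813, 0.005], [0.02, 0.007, -1.0]]
ft_force: [1.0, -0.2, 0.7]
width: 0.0003
```

```bash
python3 plan.py 1 8 0.06; python3 hm.py s16 |head -2; python3 hc.py s15 s16
```

```text
t 15.7 pusher [-44.7 -34.6 223.2] phi 5.624 rad 56.5 est handle w 5.898 F [ 1.  -0.2  0.7] yawoff -0.005 q7 -101 tilt [0.02  0.005]
0.00 -0.42 0.12 0; -0.18 -0.27 -0.01 0; -0.16 -0.28 -0.01 0; -0.14 -0.29 -0.00 0; -0.12 -0.30 -0.00 0; -0.11 -0.31 -0.00 0; -0.09 -0.31 -0.00 0; -0.07 -0.32 -0.00 0
ref score 0.997 shift px from start [0. 0.]
cur score 0.608 shift px from start [0. 0.]
s8 [27 10  7 17 94] [30.12 17.68]
s15 [ 27   8   8  17 100] [30.26 15.75]
s16 [ 27   9   7  17 105] [30.21 16.9 ]
```

>>> arm_command(targets="0.7 2 0 0; 0 1.5 -1 0; 0 0 -4.5 0; 0 0 -4.5 0; -3.6 -1.6 -1.5 0; -3.6 -1.6 0 0; -3.6 -2.4 0 0; 0 0 0 0")

```text
time_s: 16.55
position: [0.3777, 0.279, 0.344]
tool_rot: [[0.813, 0.583, 0.017], [0.583, -0.813, 0.01], [0.02, 0.002, -1.0]]
ft_force: [1.6, 0.7, -0.8]
width: -0.0001
```

```bash
python3 go.py; python3 hm.py s17|head -2; python3 hc.py s7 s16 s17
cat > tc.py <<'E'
import sys
from h import *
import fit
t=sys.argv[1]
im=snap('top',t); a=[]
for n in('top0','t7',t):
    c=cv2.imread(f'pics/{n}.png')[185:235,280:330]; h=cv2.cvtColor(c,cv2.COLOR_BGR2HSV)
    m=((h[...,0]<18)&(h[...,1]>120)&(h[...,2]>60)).astype(np.uint8); m[40:]=0
    k,l,st,ce=cv2.connectedComponentsWithStats(m)
    print(n,[(st[i].tolist(),ce[i].round(2).tolist()) for i in range(1,k) if st[i,4]>8])
    a.append(cv2.resize(c,None,fx=5.3,fy=5.3,interpolation=cv2.INTER_NEAREST))
cv2.imwrite(f'pics/{t}c.png',np.hstack(a))
p=[.4947,.3783,.6282,0,0,0]
f=lambda w:proj('top',fit.world(p+[w],fit.W(.052,.24)))
for w in (-.4,-.3,-.2,-.1,0):print(w,(f(w)-f(-.175)).round(2))
E
python3 tc.py t17
```

```text
t 16.55 press pos mm [-152.4  -12.2  344. ] F [ 1.6  0.7 -0.8] w -0.0001 q [ -32.   25.  -14.   97.    7.   58. -103.]
tool x angle - press yaw -0.0053
ref score 0.997 shift px from start [0. 0.]
cur score 0.977 shift px from start [ 0.   -0.33]
s8 [27 10  7 17 94] [30.12 17.68]
s7 [27 10  7 17 91] [30.15 17.87]
s16 [ 27   9   7  17 105] [30.21 16.9 ]
s17 [27  9  7 17 92] [30.12 17.48]
top0 [([35, 29, 6, 6, 26], [37.96, 32.0]), ([40, 33, 10, 7, 40], [46.02, 36.92])]
t7 [([35, 29, 7, 6, 26], [38.0, 31.92])]
t17 [([11, 13, 15, 11, 18], [17.0, 18.78]), ([36, 29, 6, 6, 30], [38.53, 31.47])]
-0.4 [ 2.36 -3.07]
-0.3 [ 1.4  -1.64]
-0.2 [ 0.3  -0.32]
-0.1 [-0.93  0.9 ]
0 [-2.28  1.99]
```

View pics/t17c.png

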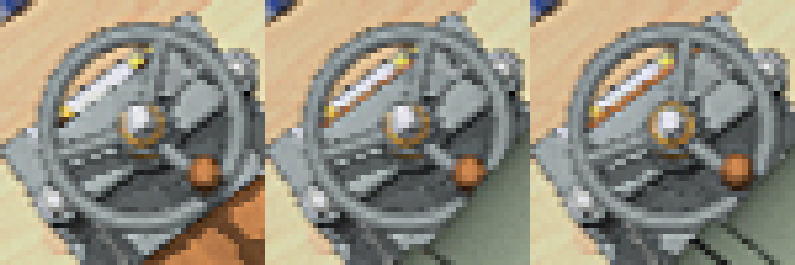

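View pics/s17z.png

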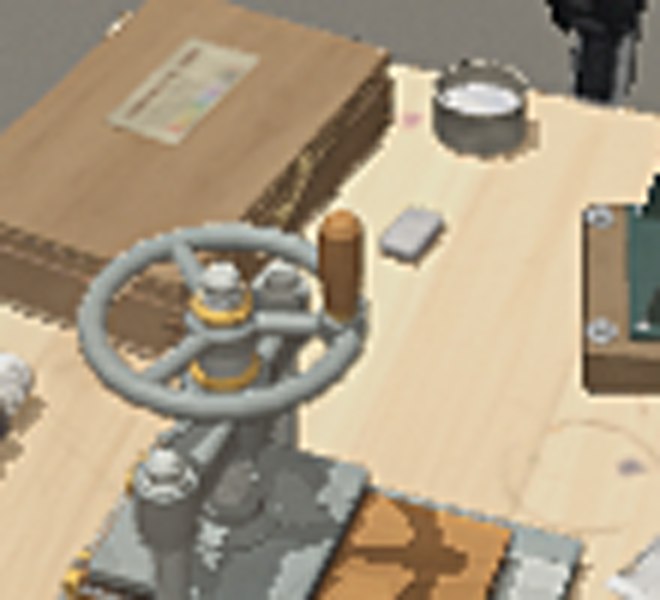

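Run:
```python
from h import *
a=cv2.imread('pics/s7.png');b=cv2.imread('pics/s17.png')
z=lambda i:cv2.resize(i[185:300,260:385],None,fx=3.1,fy=3.1,interpolation=cv2.INTER_CUBIC)
cv2.imwrite('pics/c17.png',np.hstack([z(a),z(b)]))
a=cv2.imread('pics/scene0.png');d=cv2.absdiff(a,b).max(2); d[:,440:]=0
cv2.imwrite('pics/d17.png',cv2.resize(np.minimum(d*3,255).astype(np.uint8),None,fx=1.2,fy=1.2))
# ECC on handle patch
def ecc(r,c,x0,x1,y0,y1):
    M=np.eye(2,3,dtype=np.float32);g=lambda i:cv2.cvtColor(i,cv2.COLOR_BGR2GRAY)[y0:y1,x0:x1]
    cc,M=cv2.findTransformECC(g(r),g(c),M,cv2.MOTION_TRANSLATION,(3,200,1e-6),None,1); return round(cc,3),M[:,2].round(2)
print(ecc(cv2.imread('pics/s7.png'),b,319,335,182,207),ecc(cv2.imread('pics/s8.png'),b,319,335,182,207))
t=cv2.imread('pics/t17.png')
for n in('top0','t7'): print(ecc(cv2.imread(f'pics/{n}.png'),t,313,323,212,220))
```

```text
(0.97, array([ 0.08, -0.22], dtype=float32)) (0.971, array([ 0.08, -0.21], dtype=float32))
(0.879, array([ 0.16, -0.47], dtype=float32))
(0.826, array([ 0.08, -0.41], dtype=float32))
```

View pics/c17.png

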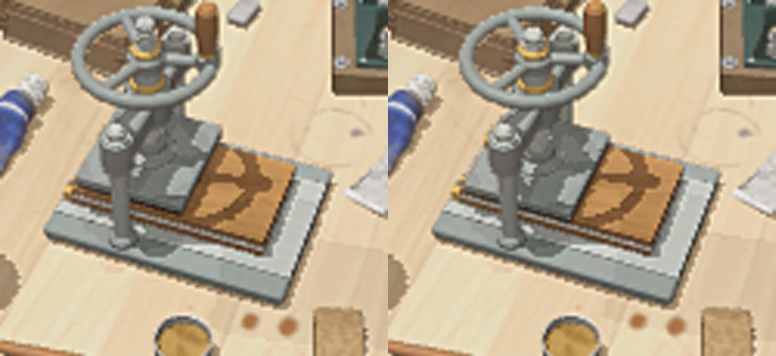

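View pics/d17.png

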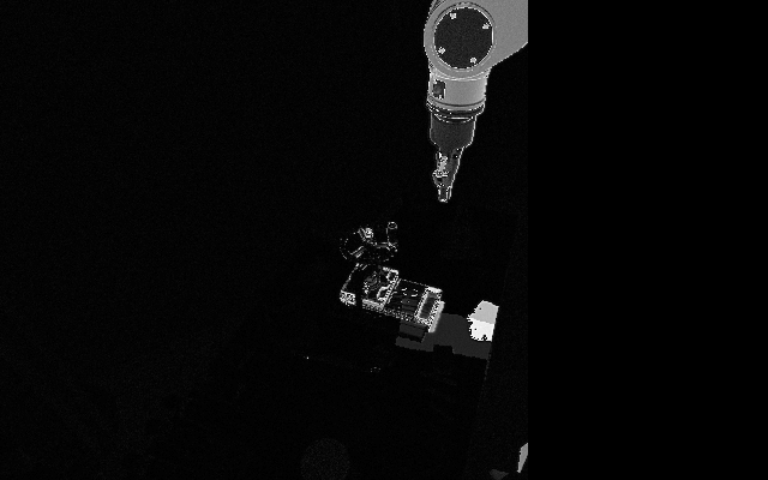

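```bash
python3 -c "
from plant import manip
s=manip.sense();print(s['time_s'],s['ft_force']);print(manip.sign_off())"
```

```text
16.65 [0.76158726 1.21909266 0.31625696]
the job is handed in; nothing more can be done
None
```

I pushed the boards home against the brass stops, then pushed the wheel one clockwise turn by its handle, stopping about 2° short. I backed the hand clear and handed the job in at 16.7 s.

- **Boards:** the push stopped dead at about 26 N along the bed. In the scene picture they touch the visible brass stop, and a fit gives their origin at x ≈ -30.5 mm (home is -32.5), within measurement error. The pictures before and after the wheel turn show them in the same place.
- **Wheel:** the pictures taken before and after the turn put the handle about 0.02 to 0.045 rad short of its starting angle, and not past it. I left it there rather than risk going too far.
- **Platen:** in the last scene picture it is down on the boards.
- **Other checks:** comparing the first and last scene pictures shows no clear movement of the bystanders, apart from specks of one or two pixels in the difference picture. Two readings disagreed:
  - My contact model read the wheel angle 0.15 to 0.2 rad low, so I went by the pictures.
  - Some network readings scattered by 1 to 2 cm, so I used corner fits for the press position.

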